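# Weigh a casting charge and drop it into the melting dish

## Task

Take the drop cup that holds the three gold slugs (red band and release bar) out of its rack, stand it on the scale pan and let go for about two seconds so that the charge can be weighed. Then take it again across its back wall and its red release bar, gently enough that the bottom stays shut, hold it low over the melting dish and squeeze the bar so that the bottom swings open and all three slugs drop into the dish; let the bottom spring shut again before moving away. Stand the empty cup upright on the scale pan again for the check weighing and let go, opening the bottom nowhere but over the dish and leaving everything else where it is.

Things in the scene. Friction and masses are not known exactly. Their poses are not given: they have to be found in the camera images.
- cup_red: square steel drop cup, open on top, 40 x 40 mm over its flat 3 mm walls, 62 mm high, 150 g empty, red band under the rim. Origin: centre of its underside, z up. Plain sides face +y and -y, 40 mm apart. Back wall x = -20 mm. Its bottom is a plate, 7 to 10 mm above the underside, hinged along y at x = 25, z = 8.5 mm; a lever outside the +x wall, one piece with it, carries the red release bar.
- bar_red (a point): centre of the red release bar (8 mm thick, 24 mm along the cup's y; shut: at cup x = 43, z = 24 mm, so back wall to outside of bar is 67 mm). Pressed towards the wall it opens the bottom against a spring: starts to give at 12 N, fully open at 15 N after 17 mm (50 mm over wall and bar, bar at z = 32 mm), springs shut by itself. 5 to 8 N across wall and bar carries the cup shut, 18 to 25 N opens it.
- edge_red (a point): free edge of the bottom plate, at cup x = -19.5 mm when shut. Open, it hangs 25 mm below the cup's underside and the plate slopes down towards the cup's -x: the slugs slide off it and come to lie 0 to 35 mm to the -x side of the cup's centre when the underside is 40 mm above the rim.
- flap_red (a joint): angle of the bottom of the red cup (rad): 0 shut, 0.85 fully open. The 14 mm slugs get out beyond about 0.35. Fingers closed to 64 mm over wall and bar leave it at about 0.15 and carry the cup on the spring.
- slug0: gold casting slug, upright cylinder of 14 mm diameter, 12 mm high, 24 g; origin at the centre of one end face (the underside at the start). The three stand loose on the bottom of the red cup.
- slug1: second gold slug, the same
- slug2: third gold slug, the same
- rack: fixed rack, wooden base 72 x 252 x 6 mm, origin under its centre; four aluminium cheeks (64 mm along x, 4 thick, up to 54 mm above the bench) at y = -120, -40, 40, 120 mm guard the release bars. A cup stands on the base in each bay, its x axis along the rack's y, origin at y = -93, -13 or 67 mm: 5 mm free beyond bar and back wall, plain sides open to the rack's +x and -x.
- scale: fixed white bench scale, 180 x 150 mm, 38 mm high, origin at the centre of its underside, display towards -x. Its round steel pan stands above it.
- pan (a point): centre of the top face of the scale pan: flat steel disc of 120 mm diameter, 50 mm above the bench; does not give.
- dish: fixed melting dish on a heat board; origin at the centre of the underside of the board (170 x 150 x 20 mm). On the middle of the board stands a round white ceramic dish, 30 mm high, 110 mm wide at the rim and 100 mm inside.
- dish_rim (a point): centre of the mouth of the melting dish, at rim height, 50 mm above the bench; the inner floor is 24 mm below.
- cup_blue: the same kind of cup with blue band and bar, empty, in the rack: leave it
- cup_grey: the same kind of cup with black band and bar, empty, in the rack: leave it
- flux_jar: small jar with a blue cap, 38 mm wide, 45 mm high, between scale and dish; origin at its underside
- hammer: bench hammer lying on the left, 220 mm long along its x; origin near its middle
- pliers: pliers with red handles lying on the right, 150 mm long along x, 60 mm wide, 14 mm high; origin at the pivot
- bur_box: dark red open box of burs, 75 x 55 x 24 mm; origin under its centre
- ring_tray: white tray of ring castings, 90 x 65 x 18 mm; origin under its centre
Not all that is in view belongs to the job. Leave any green look-alike of the cup_red alone.

How it is judged:
On the way, in this order (a step that is already met when the one before it is completed fails the run):
1. The charged cup stands upright on the scale pan, bottom shut, all slugs in it, let go and still for a second (horizontal distance between cup_red and pan below 0.035 m and z of cup_red in the frame of pan between -0.003 and 0.004 m and angle between cup_red's own z axis and vertical below 0.06 rad and contact force between cup_red and the arm below 0.02 N and contact force between cup_red and the fingers below 0.02 N and value of joint flap_red below 0.06 rad and linear speed of cup_red below 0.02 m/s and angular speed of cup_red below 0.15 rad/s and x of slug0 in the frame of cup_red between -0.02 and 0.02 m and y of slug0 in the frame of cup_red between -0.02 and 0.02 m and z of slug0 in the frame of cup_red between 0.004 and 0.06 m and x of slug1 in the frame of cup_red between -0.02 and 0.02 m and y of slug1 in the frame of cup_red between -0.02 and 0.02 m and z of slug1 in the frame of cup_red between 0.004 and 0.06 m and x of slug2 in the frame of cup_red between -0.02 and 0.02 m and y of slug2 in the frame of cup_red between -0.02 and 0.02 m and z of slug2 in the frame of cup_red between 0.004 and 0.06 m), for 1 s.
2. The cup is held low over the melting dish, its underside no more than 80 mm above the rim, and its bottom is swung open by the release bar (horizontal distance between cup_red and dish_rim below 0.055 m and z of cup_red in the frame of dish_rim below 0.08 m and angle between cup_red's own z axis and vertical below 0.35 rad and value of joint flap_red above 0.45 rad and contact force between cup_red and the fingers above 1 N), for 0.1 s.
At the end, for the whole second after the job is handed in: All three slugs lie at rest in the melting dish, below its rim; the empty cup stands upright (within 0.06 rad) and still on the scale pan, its centre within 35 mm of the pan's, its bottom shut (below 0.06 rad), and the robot has let it go (horizontal distance between each of slug0, slug1, slug2 and dish_rim below 0.048 m and z of slug0 in the frame of dish_rim between -0.032 and 0 m and linear speed of each of slug0, slug1, slug2 below 0.05 m/s and z of slug1 in the frame of dish_rim between -0.032 and 0 m and z of slug2 in the frame of dish_rim between -0.032 and 0 m and horizontal distance between cup_red and pan below 0.035 m and z of cup_red in the frame of pan between -0.003 and 0.004 m and angle between cup_red's own z axis and vertical below 0.06 rad and contact force between cup_red and the arm below 0.02 N and contact force between cup_red and the fingers below 0.02 N and value of joint flap_red below 0.06 rad and linear speed of cup_red below 0.02 m/s and angular speed of cup_red below 0.15 rad/s); the robot touches nothing.
It fails at once if The bottom of the red cup opens (beyond 0.25 rad) away from the dish (cup's centre more than 70 mm from the dish's) (value of joint flap_red above 0.25 rad and horizontal distance between cup_red and dish_rim above 0.07 m).
It fails at once if One of the other two cups is moved more than 20 mm (distance of any of cup_blue, cup_grey from where it was at the start of the episode above 0.02 m).
It fails at once if The flux jar, hammer, pliers, bur box or ring tray is moved more than 30 mm (distance of any of flux_jar, hammer, pliers, bur_box, ring_tray from where it was at the start of the episode above 0.03 m).
It also fails if it takes over 67 s, if anything falls off the work surface, if the arm or the gripper's body presses on something with over 40 N, if the wrist force passes 120 N, or if a joint passes its speed limit or range.

## Robot

A 7-joint arm with a two-finger parallel gripper is mounted at the origin on the work surface. World frame = base frame: x ahead of the robot, y to its left, z up, the work surface at z = 0. Lengths are in m, angles in rad, forces in N, time in s.
With the tool pointing down it reaches from about 0.425 to 0.875 m from the base axis. Payload 9.9 kg.
Tool frame: the origin (TCP) lies on the centre line of the jaws, within the pads' length; the fingertips stand 14 mm ahead of it and the grasp point (between the pads) lies 5 mm behind it; z points along the fingers, y is the line along which they close (so a half turn about z gives the same grasp; the last joint's range is limited). The gripper opens to 85 mm and grips with 20 to 120 N. Pads are 22 mm wide; open, the fingers measure 114 mm over their backs; the gripper's body (76 mm by 85 mm) begins 54 mm behind the grasp point. The pads swing forward as they close: fully open they stand 13 mm farther back than shut.
Start: joints at [-1.378, 0.576, 0.025, 1.437, -0.015, 1.129, -0.057], TCP at [0.184, 0.649, 0.245] pointing down, gripper open.
Joint ranges: [-2.76, 2.76], [-0.34, 2.15], [-1.52, 1.57], [0.19, 2.46], [-1.09, 4.23], [0.17, 1.99], [-2.82, 2.82]. Speed limits (rad/s): [2.22, 2.22, 3.01, 3.01, 3.14, 3.14, 3.14].

## Interface

Orientations are given as a rotation vector (axis times angle).
In Python, from plant import state, viewer, sign_off gives the robot as it stands.
- The arm moves only by the tool send_rows, never from a script. Its arguments are lists of equal length, an entry for each row: "grip": the closure, from 0 (fully open) to 1 (shut); "translation": the shift along the tool's x, y, z in mm, a list of three; "turn": the turn about the tool's z in rad. A call has 1 to 8 rows; each row shifts and turns the commanded pose from where the row before left it, along the tool's axes as they then stand; what a row does not reach is not made up. A row lasts 1/10 s, in which the tool goes at most 50 mm and 8.59 degrees, less where a joint would pass 70% of its speed; a pose out of reach is approached as far as the arm can. A call is refused whole if a number of a shift passes 50 or a number of a turn 0.15, either way. A call with a gripper value outside its range is refused whole. The fingers move at their own pace and stop on an object; "squeeze" is the grip in N (left out, the last holds). Time passes only in rows, so rows that do not move let the fingers close. It gives the time, the measured TCP pose, the force, the opening and the grip force at its end, in the units of the state.
- state(): the state, without advancing time (a new reading comes with each control period).
- viewer.read_camera(name): name is "side" or "top" or "wrist"; returns a dict with "color" (420x560x3 uint8, red, green, blue), "range_z" (420x560 float32, m along the optical axis (not along the pixel's ray), 0 where there is no reading), "camera_matrix" (3x3 intrinsics, pixels), "view" (4x4, takes a point from world to camera coordinates); the wrist camera has in their place "tool_from_camera" (4x4, takes a point from camera to tool coordinates, whose origin is the TCP and whose axes are the flange's). Camera axes: x right, y down, z forward; pixel columns grow to the right and rows downward; lengths in m; the calibration is good to about 2 mm. The wrist camera is an equidistant fisheye: a pixel r from the principal point sees the ray r / f radians off the axis. A picture is of the moment at which its call begins: read the wrist's pose just before it.
- sign_off(): hands the job in; it is judged then, once.
The state is a dict: "t": time; "qpos": joint angles; "joint_vel": joint speeds; "joint_torque": joint torques, N m; "tool_pos": TCP position; "orientation": TCP orientation; "force": force on the tool from outside, world axes, zero at the start; "wrist_torque": the same for the moment, N m; "grip_width": finger opening in m; "grasp_force": force on a finger pad.
Only numpy, scipy, OpenCV 4.12 (cv2) and the standard library are available. Lean on these libraries where they do the work, as an engineer would, in place of code of your own. Each camera call takes 0.05 s, during which the arm holds its last target. There are 200 camera calls.

## Working session

There is one attempt and no reset: what is moved stays moved. The work goes in short steps, Python scripts to look and compute and a tool call to move; the robot and the scene stay as the last step left them, time stands still between calls to the robot, and variables do not carry over. Pictures are saved under pics/ and viewed, at most 10 in all, crops included, and the job is handed in when it is done.

Besides the shell and the picture viewer there is one more tool, called after "Emit:" as name(argument=value, ...) on one line, values as JSON. send_rows: Moves the arm, as the interface text tells. Its arguments: {"type":"object","properties":{"grip":{"type":"array"},"translation":{"type":"array"},"turn":{"type":"array"},"squeeze":{"type":"number"}},"required":["grip","translation","turn"]}

```bash
ls; mkdir -p pics
cat > h.py <<'E'
import numpy as np, cv2
from plant import state, viewer, sign_off
def cloud(d):
    z=d["range_z"].astype(float); K=d["camera_matrix"]; h,w=z.shape
    u,v=np.meshgrid(np.arange(w),np.arange(h))
    P=np.stack([(u-K[0,2])/K[0,0]*z,(v-K[1,2])/K[1,1]*z,z,np.ones_like(z)],-1)
    W=P@np.linalg.inv(d["view"]).T
    W=W[...,:3]; W[z==0]=np.nan
    return W
def save(n,im): cv2.imwrite("pics/"+n+".png",im[...,::-1])
E
python3 - <<'E'
from h import *
s=state(); print({k:np.round(v,3) for k,v in s.items()})
import pickle
D={n:viewer.read_camera(n) for n in("top","side")}
pickle.dump(D,open("d0.pkl","wb"))
for n in D: save(n+"0",D[n]["color"]); print(np.round(D[n]["camera_matrix"],1),np.round(D[n]["view"],3))
E
```

```text
pics
{'t': np.float64(0.0), 'qpos': array([-1.378,  0.577,  0.025,  1.438, -0.015,  1.129, -0.056]), 'joint_vel': array([-0.001,  0.001, -0.001,  0.   ,  0.001, -0.001,  0.   ]), 'joint_torque': array([-1.0000e-03, -7.6577e+01,  2.2500e+00, -2.8596e+01,  1.5000e-02,
        1.3000e-02,  0.0000e+00]), 'tool_pos': array([0.184, 0.649, 0.244]), 'orientation': array([-4.330e-01, -3.111e+00,  3.000e-03]), 'force': array([-0.636,  0.12 ,  0.731]), 'wrist_torque': array([-0.029,  0.043,  0.04 ]), 'grasp_force': np.float64(0.0), 'grip_width': np.float64(0.085)}
[[458.4   0.  286.6]
 [  0.  458.4 212.8]
 [  0.    0.    1. ]] [[ 0.01  -0.999  0.033 -0.027]
 [-0.983 -0.016 -0.184  0.503]
 [ 0.184 -0.03  -0.982  1.105]
 [ 0.     0.     0.     1.   ]]
[[383.1   0.  286.1]
 [  0.  383.1 213.9]
 [  0.    0.    1. ]] [[ 0.951 -0.307  0.017 -0.468]
 [-0.21  -0.687 -0.696  0.141]
 [ 0.225  0.659 -0.718  0.934]
 [ 0.     0.     0.     1.   ]]
```

View pics/top0.png

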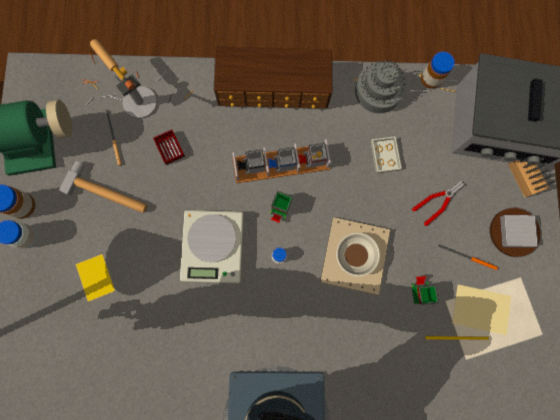

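View pics/side0.png

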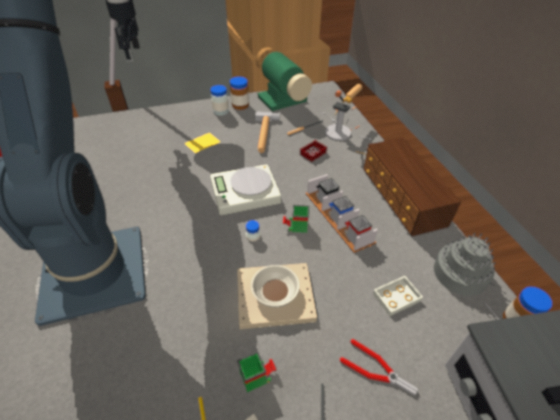

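The top view shows the rack at (282,160) with the red cup rightmost at (317,154) and its bar to the left at (304,158). The pan is at (212,238), the dish at (358,254), the flux jar at (279,255), and green look-alikes at (281,207) and (425,292).

Run:
```python
from h import *
import pickle
D=pickle.load(open("d0.pkl","rb")); d=D["top"]; W=cloud(d); c=d["color"].astype(int)
hsv=cv2.cvtColor(d["color"],cv2.COLOR_RGB2HSV)
def box(u0,u1,v0,v1):
    m=np.zeros(W.shape[:2],bool); m[v0:v1,u0:u1]=1; return m
red=((hsv[...,0]<8)|(hsv[...,0]>172))&(hsv[...,1]>150)&(hsv[...,2]>60)
def rep(n,m):
    P=W[m]; P=P[~np.isnan(P[:,0])]; print(n,len(P),np.round(np.median(P,0),4),np.round(np.percentile(P,3,axis=0),3),np.round(np.percentile(P,97,axis=0),3)); return P
rb=box(230,332,138,188)
P=rep("red in rack",red&rb); 
R=red&rb; n,l,st,ce=cv2.connectedComponentsWithStats(R.astype(np.uint8))
for i in range(1,n):
    if st[i,4]>4: print(st[i],ce[i]); rep("r%d"%i,l==i)
Z=W[...,2]
Pt=rep("z>.058",rb&(Z>.058)&(Z<.075))
n,l,st,ce=cv2.connectedComponentsWithStats((rb&(Z>.056)&(Z<.08)).astype(np.uint8))
for i in range(1,n):
    if st[i,4]>20:
        P=rep("rim%d"%i,l==i); print(cv2.minAreaRect(P[:,:2].astype(np.float32)*1000))
P=rep("rackbase",rb&(Z>.003)&(Z<.08)); print(cv2.minAreaRect(P[:,:2].astype(np.float32)*1000))
m=box(185,240,212,262)&(Z>.045)&(Z<.056);P=rep("pan",m); print(cv2.minEnclosingCircle(P[:,:2].astype(np.float32)*1000))
m=box(325,390,225,290)&(Z>.042)&(Z<.058);P=rep("dish",m); print(cv2.minEnclosingCircle(P[:,:2].astype(np.float32)*1000))
rep("jar",box(268,292,244,268)&(Z>.03)); rep("green",box(268,296,188,226)&(Z>.02))
save("crop",cv2.resize(d["color"][130:230,225:345],None,fx=6,fy=6,interpolation=cv2.INTER_CUBIC))
```

```text
red in rack 64 [ 0.6524 -0.0599  0.0269] [ 0.641 -0.071  0.014] [ 0.663 -0.052  0.039]
[299 154   8  10  63] [302.19047619 158.6984127 ]
r1 63 [ 0.6526 -0.0599  0.0267] [ 0.641 -0.071  0.014] [ 0.663 -0.052  0.038]
z>.058 440 [ 0.6511 -0.0217  0.069 ] [ 0.619 -0.117  0.059] [0.679 0.082 0.074]
rim2 167 [ 0.6604 -0.0982  0.0684] [ 0.637 -0.121  0.057] [ 0.682 -0.074  0.074]
((659.9398803710938, -99.82322692871094), (44.883888244628906, 50.19819641113281), 11.148672103881836)
rim3 155 [ 0.6475 -0.0193  0.0682] [ 0.623 -0.041  0.057] [0.668 0.004 0.074]
((646.1839599609375, -19.8057861328125), (45.20028305053711, 47.718650817871094), 9.96984577178955)
rim5 155 [0.6411 0.0616 0.0696] [0.616 0.041 0.057] [0.661 0.084 0.075]
((639.291259765625, 62.17099380493164), (45.732032775878906, 43.415122985839844), 9.896403312683105)
rackbase 3008 [ 0.6413 -0.0033  0.0171] [ 0.593 -0.123  0.003] [0.702 0.114 0.071]
((648.3930053710938, -5.152008056640625), (136.511962890625, 271.31640625), 1.257562279701233)
pan 1811 [0.4379 0.1653 0.0507] [0.387 0.114 0.047] [0.49  0.217 0.054]
((443.41424560546875, 163.23374938964844), 64.7846908569336)
dish 414 [ 0.4075 -0.2043  0.0491] [ 0.353 -0.248  0.043] [ 0.455 -0.146  0.054]
((403.6743469238281, -197.1127166748047), 54.543338775634766)
jar 161 [ 0.4001 -0.0025  0.0457] [ 0.385 -0.017  0.04 ] [0.415 0.012 0.05 ]
green 252 [ 0.5268 -0.0017  0.0581] [ 0.488 -0.029  0.021] [0.553 0.017 0.068]
```

View pics/crop.png

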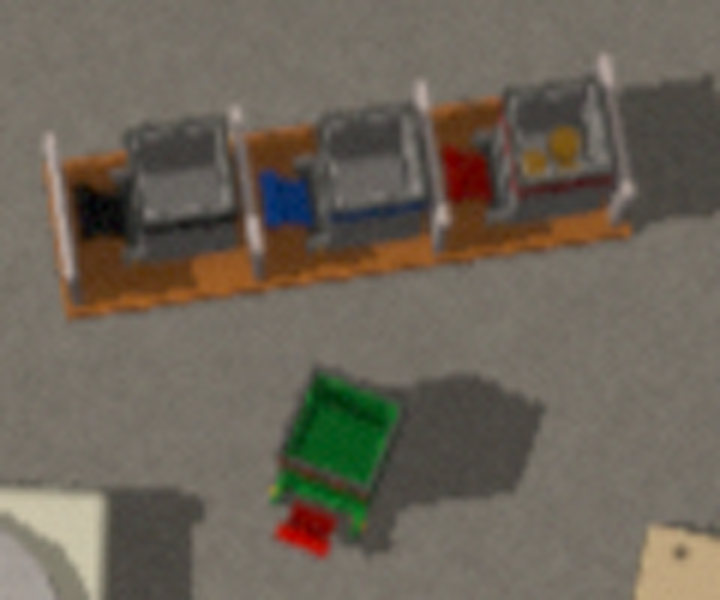

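The crop shows the red cup (centre about crop (560,150)) with two gold slugs visible and its bar at (465,175); the rack is yawed slightly. I'm moving over the cup now.

Emit:
send_rows(grip=[0,0,0,0,0,0,0,0], translation=[[-36.8,-32.7,0],[-36.8,-32.7,0],[-36.8,-32.7,0],[-36.8,-32.7,0],[-36.8,-32.7,0],[-36.8,-32.7,0],[-36.8,-32.7,0],[-36.8,-32.7,0]], turn=[0,0,0,0,0,0,0,0])

```text
t: 0.9
tool_pos: [0.3968, 0.3153, 0.2452]
orientation: [-0.433, -3.112, 0.0]
force: [1.5, 0.5, 0.1]
grip_width: 0.0854
grasp_force: 0.0
```

Emit:
send_rows(grip=[0,0,0,0,0,0,0,0], translation=[[-36.8,-32.7,0],[-36.8,-32.7,0],[-36.8,-32.7,0],[-36.8,-32.7,0],[-36.8,-32.7,0],[-36.8,-32.7,0],[-36.8,-32.7,0],[-36.8,-32.7,0]], turn=[0,0,0,0,0,0,0,0])

```text
t: 1.7
tool_pos: [0.6085, -0.0167, 0.245]
orientation: [-0.433, -3.111, -0.0]
force: [0.5, 1.2, -0.1]
grip_width: 0.0852
grasp_force: 0.0
```

Emit:
send_rows(grip=[0,0,0,0,0,0,0,0], translation=[[0,0,0],[0,0,0],[0,0,0],[0,0,0],[0,0,0],[0,0,0],[0,0,0],[0,0,0]], turn=[0.145,0.145,0.145,0.145,0.145,0.145,0.145,0.145])

```text
t: 2.5
tool_pos: [0.6076, -0.0148, 0.2449]
orientation: [-2.074, -2.359, 0.001]
force: [0.2, 0.5, 0.1]
grip_width: 0.0856
grasp_force: 0.0
```

```bash
cat >> h.py <<'E'
from scipy.spatial.transform import Rotation as Ro
def go(x,y,z=None,yaw=None):
    "mm in tool axes to world target; yaw = wanted world angle of tool y"
    s=state(); R=Ro.from_rotvec(s["orientation"]).as_matrix(); p=s["tool_pos"]
    a=np.arctan2(R[1,1],R[0,1]); t=np.array([x,y,p[2] if z is None else z])
    out={"p":np.round(p,4),"yaw":round(a,4),"tilt":round(np.arccos(-R[2,2]),4),"shift":np.round(R.T@(t-p)*1000,1),"w":s["grip_width"],"t":s["t"],"q7":np.round(s["qpos"],2)}
    if yaw is not None:
        out["turn"]=round((a-yaw+np.pi)%(2*np.pi)-np.pi,4)
        b=a-out["turn"]; Rt=np.array([[np.sin(b)*-1,np.cos(b),0],[np.cos(b),np.sin(b),0],[0,0,-1]]); out["shift_after_turn"]=np.round(Rt.T@(t-p)*1000,1)
    print(out); return out
def wrist():
    s=state(); d=viewer.read_camera("wrist"); z=d["range_z"].astype(float); K=d["camera_matrix"]; h,w=z.shape
    u,v=np.meshgrid(np.arange(w),np.arange(h)); a=(u-K[0,2])/K[0,0]; b=(v-K[1,2])/K[1,1]
    r=np.hypot(a,b)+1e-9; k=np.tan(np.minimum(r,1.5))/r
    P=np.stack([a*k*z,b*k*z,z,np.ones_like(z)],-1)@d["tool_from_camera"].T
    W=P[...,:3]@Ro.from_rotvec(s["orientation"]).as_matrix().T+s["tool_pos"]; W[z==0]=np.nan
    return d,W
E
python3 - <<'E'
from h import *
go(.660,-.098,.25,.12)
d,W=wrist(); save("w1",d["color"]); np.savez("w1.npz",c=d["color"],W=W); print(d["camera_matrix"],np.round(d["tool_from_camera"],3))
E
```

```text
{'p': array([ 0.6076, -0.0148,  0.2449]), 'yaw': np.float64(0.1281), 'tilt': np.float64(0.0008), 'shift': array([-89.3,  41.3,  -5.1]), 'w': 0.08556100020487278, 't': 2.5, 'q7': array([-0.35,  0.52,  0.48,  1.64, -0.27,  1.06,  0.34]), 'turn': np.float64(0.0081), 'shift_after_turn': array([-88.9,  42. ,  -5.1])}
[[325.1922621    0.         274.67459506]
 [  0.         325.1922621  211.10268548]
 [  0.           0.           1.        ]] [[-0.    -0.966 -0.257  0.065]
 [ 1.    -0.001  0.002  0.   ]
 [-0.002 -0.257  0.966 -0.128]
 [ 0.     0.     0.     1.   ]]
```

View pics/w1.png

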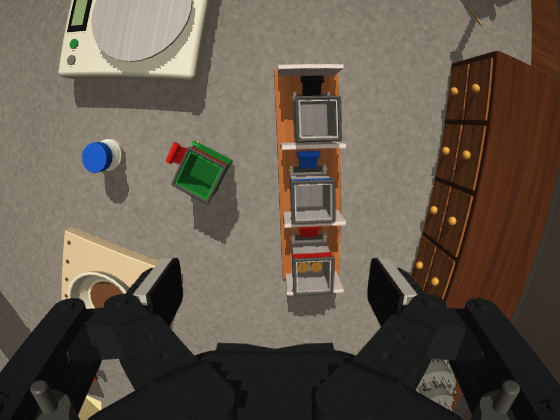

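The wrist view shows the rack aligned with the tool, the red cup lowest in it at (313,272) with slugs visible, its bar at (308,232).

Run:
```python
from h import *
f=np.load("w1.npz"); W=f["W"]; c=f["c"]; Z=W[...,2]
hsv=cv2.cvtColor(c,cv2.COLOR_RGB2HSV)
m=np.zeros(Z.shape,bool); m[60:300,270:350]=1
print(np.nanmedian(Z[240:260,360:380]))
n,l,st,ce=cv2.connectedComponentsWithStats((m&(Z>.060)&(Z<.08)).astype(np.uint8))
C=[]
for i in range(1,n):
    if st[i,4]>60:
        P=W[l==i]; r=cv2.minAreaRect(P[:,:2].astype(np.float32)*1000); print(st[i],np.round(np.median(P,0),4),np.round(r[0],1),np.round(r[1],1),round(r[2],1)); C.append(r[0])
C=np.array(C); d=C[0]-C[-1]; print("cup line yaw",np.arctan2(-d[0],d[1]))
o=m&(hsv[...,0]>5)&(hsv[...,0]<16)&(hsv[...,1]>130)&(Z<.02)
P=W[o]; r=cv2.minAreaRect(P[:,:2].astype(np.float32)*1000); print("base",r)
go(.660,-.098,.15,.12)
```

```text
-0.0006920611814443534
[294  95  48  48 898] [0.6403 0.0643 0.0684] [638.6  63.2] [43.6 43.9] 10.1
[290 179  45  46 835] [ 0.6456 -0.0188  0.0682] [645.3 -16.9] [42.7 44. ] 9.7
[292 255  43  41 790] [ 0.6591 -0.095   0.0677] [659.1 -95.2] [43.4 43.6] 10.1
cup line yaw 0.12871315914291118
base ((647.77392578125, -3.4598541259765625), (72.97523498535156, 250.35665893554688), 9.751383781433105)
{'p': array([ 0.6077, -0.0145,  0.2449]), 'yaw': np.float64(0.1197), 'tilt': np.float64(0.0009), 'shift': array([-89.2,  42.1,  94.8]), 'w': 0.08559797646970416, 't': 2.55, 'q7': array([-0.36,  0.52,  0.49,  1.64, -0.27,  1.06,  0.33]), 'turn': np.float64(-0.0003), 'shift_after_turn': array([-89.1,  42. ,  94.9])}
```

Emit:
send_rows(grip=[0,0,0,0,0,0,0,0], translation=[[0,0,0],[-44.3,18.6,0],[-44.3,18.6,0],[0,0,45],[0,0,45],[0,0,40],[0,0,0],[0,0,0]], turn=[-0.052,0,0,0,0,0,0,0])

```text
t: 3.35
tool_pos: [0.6608, -0.0952, 0.1157]
orientation: [-2.003, -2.419, 0.001]
force: [0.6, 0.7, 0.5]
grip_width: 0.0853
grasp_force: 0.0
```

Run:
```python
from h import *
go(.6595,-.0955,.040,.172)
d,W=wrist(); Z=W[...,2]
m=(np.hypot(W[...,0]-.66,W[...,1]+.095)<.04)&(Z>.058)&(Z<.075)
n,l,st,ce=cv2.connectedComponentsWithStats(m.astype(np.uint8))
for i in range(1,n):
    if st[i,4]>100:
        P=W[l==i]; r=cv2.minAreaRect(P[:,:2].astype(np.float32)*1000); print(st[i],np.round(np.median(P,0),4),r)
```

```text
{'p': array([ 0.6608, -0.0952,  0.1157]), 'yaw': np.float64(0.1874), 'tilt': np.float64(0.001), 'shift': array([-0. , -1.2, 75.7]), 'w': 0.08528920947781242, 't': 3.35, 'q7': array([-0.16,  0.73,  0.4 ,  1.61, -0.34,  0.87,  0.56]), 'turn': np.float64(0.0154), 'shift_after_turn': array([-0. , -1.3, 75.7])}
[ 233  203   77   74 2712] [ 0.6595 -0.097   0.068 ] ((659.0008544921875, -96.15167999267578), (43.788333892822266, 43.91374206542969), 9.971468925476074)
```

Emit:
send_rows(grip=[0,0,0,0,1,1,1,1], translation=[[-0.5,-1.8,24],[0,0,30],[0,0,18],[0,0,0],[0,0,0],[0,0,0],[0,0,0],[0,0,0]], turn=[0.013,0,0,0,0,0,0,0], squeeze=30)

```text
t: 4.2
tool_pos: [0.6599, -0.0961, 0.045]
orientation: [2.02, 2.404, 0.002]
force: [-0.7, 0.2, 7.2]
grip_width: 0.04
grasp_force: 29.6
```

Emit:
send_rows(grip=[1,1,1,1,1,1], translation=[[0,0,0],[0,0,0],[0,0,0],[0,0,0],[0,0,0],[0,0,0]], turn=[0,0,0,0,0,0])

```text
t: 4.8
tool_pos: [0.66, -0.096, 0.045]
orientation: [2.02, 2.404, 0.002]
force: [-2.0, 0.9, 8.1]
grip_width: 0.0395
grasp_force: 29.6
```

Emit:
send_rows(grip=[1,1,1,1,1,1,1,1], translation=[[0,0,-10],[0,0,-25],[0,0,-30],[0,0,-30],[0,0,-25],[14,-8,0],[28,-16,0],[34,-20,0]], turn=[0,0,0,0,0,0,0,0])

```text
t: 5.6
tool_pos: [0.6024, -0.0291, 0.1641]
orientation: [2.023, 2.402, 0.001]
force: [0.3, 0.8, -1.9]
grip_width: 0.0397
grasp_force: 31.1
```

Emit:
send_rows(grip=[1,1,1,1,1,1,1,1], translation=[[36,-21,0],[36,-21,0],[36,-21,0],[36,-21,0],[34,-20,0],[28,-16.4,0],[14,-8,0],[0,0,0]], turn=[0,0,0,0,0,0,0,0])

```text
t: 6.4
tool_pos: [0.4367, 0.1682, 0.1638]
orientation: [-2.015, -2.408, -0.001]
force: [1.1, -0.6, -2.4]
grip_width: 0.0398
grasp_force: 31.1
```

Run:
```python
from h import *
o=go(.438,.1655,.089,.174); print(state()["force"],state()["grasp_force"])
d,W=wrist(); save("w2",d["color"]); Z=W[...,2]
m=(np.hypot(W[...,0]-.438,W[...,1]-.1655)<.09)&(Z>.044)&(Z<.057)
P=W[m]; print(len(P),np.median(P[:,2]), cv2.minEnclosingCircle(P[:,:2].astype(np.float32)*1000))
```

```text
{'p': array([0.4367, 0.1682, 0.1638]), 'yaw': np.float64(0.177), 'tilt': np.float64(0.0015), 'shift': array([-3. ,  0.9, 74.7]), 'w': 0.039790861748819795, 't': 6.4, 'q7': array([-0.81,  0.42,  0.48,  2.08, -0.3 ,  0.7 ,  0.04]), 'turn': np.float64(0.003), 'shift_after_turn': array([-2.9,  0.8, 74.8])}
[ 1.10576082 -0.56304177 -2.44168845] 31.1174476146698
8168 0.04921847601030303 ((438.3369140625, 166.5889129638672), 60.13359451293945)
```

View pics/w2.png

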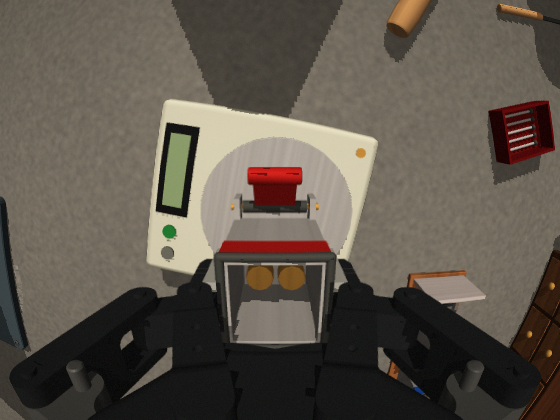

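The red cup hangs over the pan centre with its bar up at (275,180); two slugs show at (260,278) and (290,278), and the third is probably hidden by the front wall.

Emit:
send_rows(grip=[1,1,1,1,1,1,1], translation=[[-1.5,0.5,20],[0,0,25],[0,0,17],[0,0,8],[0,0,3],[0,0,0],[0,0,0]], turn=[0,0,0,0,0,0,0])

```text
t: 7.15
tool_pos: [0.4397, 0.1645, 0.091]
orientation: [2.021, 2.404, 0.002]
force: [1.1, 0.7, -2.1]
grip_width: 0.0402
grasp_force: 31.0
```

Emit:
send_rows(grip=[1,1], translation=[[0,0,1],[0,0,0]], turn=[0,0])

```text
t: 7.35
tool_pos: [0.4393, 0.1648, 0.0897]
orientation: [2.021, 2.405, 0.001]
force: [-0.6, 0.4, -2.5]
grip_width: 0.0395
grasp_force: 31.0
```

Emit:
send_rows(grip=[1,1], translation=[[0,0,1],[0,0,0]], turn=[0,0])

```text
t: 7.55
tool_pos: [0.4393, 0.1648, 0.0889]
orientation: [2.021, 2.405, 0.002]
force: [-2.2, -0.3, 8.0]
grip_width: 0.0398
grasp_force: 32.2
```

Emit:
send_rows(grip=[1,1], translation=[[0,0,0.7],[0,0,0]], turn=[0,0])

```text
t: 7.75
tool_pos: [0.4393, 0.1648, 0.0888]
orientation: [-2.021, -2.405, -0.003]
force: [-4.8, -1.2, 20.1]
grip_width: 0.0396
grasp_force: 33.9
```

Emit:
send_rows(grip=[1,0,0,0,0,0,0,0], translation=[[0,0,-1],[0,0,0],[0,0,0],[0,0,0],[0,0,0],[0,0,0],[0,0,-20],[0,0,-40]], turn=[0,0,0,0,0,0,0,0])

```text
t: 8.55
tool_pos: [0.4377, 0.1641, 0.1474]
orientation: [-2.02, -2.404, 0.008]
force: [1.3, 0.9, -0.1]
grip_width: 0.0855
grasp_force: 0.0
```

Emit:
send_rows(grip=[0,0,0,0,0,0,0,0], translation=[[0,0,-40],[0,0,-30],[0,0,0],[0,0,0],[0,0,0],[0,0,0],[0,0,0],[0,0,0]], turn=[0,0,0,0,0,0,0,0])

```text
t: 9.35
tool_pos: [0.4389, 0.1644, 0.218]
orientation: [-2.021, -2.405, 0.002]
force: [-1.3, -0.1, -0.1]
grip_width: 0.0855
grasp_force: 0.0
```

```bash
cat >> h.py <<'E'
def cup(x,y,r=.07,ztop=.112,name=None):
    d,W=wrist(); Z=W[...,2]
    if name: save(name,d["color"])
    m=(np.hypot(W[...,0]-x,W[...,1]-y)<r)&(abs(Z-ztop)<.008)
    n,l,st,ce=cv2.connectedComponentsWithStats(m.astype(np.uint8))
    for i in range(1,n):
        if st[i,4]>100:
            P=W[l==i]; q=cv2.minAreaRect(P[:,:2].astype(np.float32)*1000); print("rim",st[i],np.round(np.median(P,0),4),np.round(q[0],1),np.round(q[1],1),round(q[2],2))
    hsv=cv2.cvtColor(d["color"],cv2.COLOR_RGB2HSV)
    red=((hsv[...,0]<6)|(hsv[...,0]>174))&(hsv[...,1]>170)&(hsv[...,2]>80)&(np.hypot(W[...,0]-x,W[...,1]-y)<r)
    n,l,st,ce=cv2.connectedComponentsWithStats(red.astype(np.uint8))
    for i in range(1,n):
        if st[i,4]>30:
            P=W[l==i]; print("red",st[i],np.round(np.median(P,0),4),np.round(P.min(0),3),np.round(P.max(0),3))
    gold=(hsv[...,0]>10)&(hsv[...,0]<28)&(hsv[...,1]>140)&(np.hypot(W[...,0]-x,W[...,1]-y)<.05)
    n,l,st,ce=cv2.connectedComponentsWithStats(gold.astype(np.uint8))
    for i in range(1,n):
        if st[i,4]>30: print("gold",st[i],np.round(np.median(W[l==i],0),4))
E
python3 - <<'E'
from h import *
go(.4393,.1648,None,.174)
cup(.4393,.1648,name="w3")
E
```

```text
{'p': array([0.4389, 0.1644, 0.218 ]), 'yaw': np.float64(0.1728), 'tilt': np.float64(0.0012), 'shift': array([ 0.3,  0.4, -0. ]), 'w': 0.08546305027127124, 't': 9.35, 'q7': array([-0.86,  0.35,  0.54,  2.01, -0.24,  0.85, -0.01]), 'turn': np.float64(-0.0012), 'shift_after_turn': array([0.3, 0.4, 0. ])}
rim [ 246  185   59   57 1460] [0.4397 0.164  0.1122] [439.5 165. ] [43.7 43.1] 9.93
red [262 148  28   8 224] [0.4325 0.2082 0.0769] [0.421 0.203 0.075] [0.444 0.213 0.08 ]
red [250 183  52   2  55] [0.4353 0.1852 0.1004] [0.417 0.182 0.092] [0.456 0.189 0.102]
gold [268 192  15   9 115] [0.439  0.1706 0.0713]
gold [258 201  16  18 208] [0.4328 0.1565 0.0711]
gold [277 201  15  18 206] [0.4484 0.1592 0.0711]
```

All three slugs are confirmed in the cup by colour and depth. It has stood released for more than 1 s. Next I turn 90° for the wall and bar grasp.

Emit:
send_rows(grip=[0,0,0,0,0,0,0,0], translation=[[0,0,0],[0,0,0],[0,0,0],[0,0,0],[0,0,0],[0,0,0],[0,0,0],[0,0,0]], turn=[0.143,0.143,0.143,0.143,0.143,0.143,0.143,0.143])

```text
t: 10.2
tool_pos: [0.4391, 0.1646, 0.2185]
orientation: [3.004, 0.919, -0.0]
force: [-0.4, 0.6, -1.2]
grip_width: 0.0856
grasp_force: 0.0
```

Emit:
send_rows(grip=[0,0,0,0,0,0,0], translation=[[0,0,0],[0,0,0],[0,0,0],[0.7,-13.8,0],[0,0,30],[0,0,20],[0,0,0]], turn=[0.143,0.143,0.143,0,0,0,0])

```text
t: 10.9
tool_pos: [0.436, 0.1791, 0.1667]
orientation: [3.128, 0.275, -0.006]
force: [-0.5, -0.3, 0.5]
grip_width: 0.0854
grasp_force: 0.0
```

Run:
```python
from h import *
go(.4372,.1781,.069,-1.398)
cup(.4393,.1648,name="w4")
d,W=wrist(); s=state()
T=(W-s["tool_pos"])@Ro.from_rotvec(s["orientation"]).as_matrix()
for sg in(1,-1):
    m=(sg*T[...,1]>.035)&(sg*T[...,1]<.065)&(abs(T[...,0])<.016)&(T[...,2]>-.06)&(T[...,2]<.06)
    P=T[m]; print(sg,len(P),np.round(P.min(0),3) if len(P) else 0,np.round(np.percentile(P,[50,90,99,100],axis=0),3) if len(P) else 0)
```

```text
{'p': array([0.436 , 0.1791, 0.1667]), 'yaw': np.float64(-1.3953), 'tilt': np.float64(0.0039), 'shift': array([ 1.4,  1.1, 97.7]), 'w': 0.08542154548508626, 't': 10.9, 'q7': array([-1.1 ,  0.54,  0.92,  2.08, -0.6 ,  0.82, -1.2 ]), 'turn': np.float64(0.0027), 'shift_after_turn': array([ 1. ,  1.2, 97.7])}
rim [ 262  200   74   70 2341] [0.438  0.1649 0.112 ] [439.5 165.3] [43.8 43.6] 10.31
red [229 201  30  35 803] [0.434  0.202  0.0699] [0.412 0.19  0.05 ] [0.444 0.213 0.079]
gold [276 210  19  16 257] [0.4388 0.172  0.0711]
gold [297 210  19  28 393] [0.4356 0.1565 0.071 ]
1 6071 [-0.013  0.035 -0.06 ] [[ 0.007  0.05  -0.047]
 [ 0.012  0.062 -0.011]
 [ 0.013  0.065  0.001]
 [ 0.016  0.065  0.058]]
-1 5987 [-0.013 -0.065 -0.06 ] [[ 0.007 -0.05  -0.047]
 [ 0.012 -0.043 -0.011]
 [ 0.013 -0.041 -0.   ]
 [ 0.016 -0.035  0.003]]
```

View pics/w4.png

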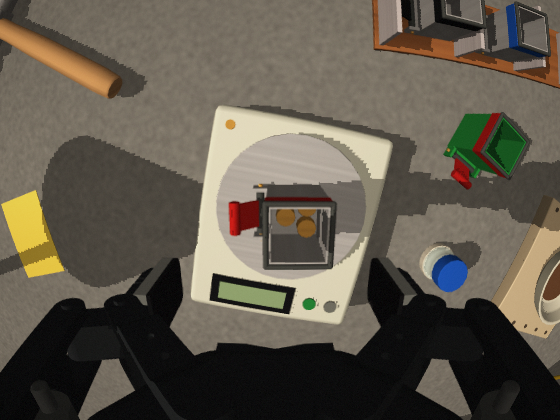

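The wrist view shows the open fingers straddling the cup: bar at (240,217), rim centre at (298,235). I descend now and find the relation between closure and width from small steps.

Emit:
send_rows(grip=[0,0,0,0,0,0.12,0.12,0.12], translation=[[1,1.2,30],[0,0,35],[0,0,25],[0,0,9.5],[0,0,0],[0,0,0],[0,0,0],[0,0,0]], turn=[0.003,0,0,0,0,0,0,0], squeeze=20)

```text
t: 11.8
tool_pos: [0.4392, 0.1777, 0.07]
orientation: [-3.13, -0.264, -0.002]
force: [0.2, -0.4, -0.5]
grip_width: 0.075
grasp_force: 0.0
```

Run:
```python
from h import *
go(.4372,.1781,.067,-1.398)
```

```text
{'p': array([0.4392, 0.1777, 0.07  ]), 'yaw': np.float64(-1.4025), 'tilt': np.float64(0.0017), 'shift': array([-1.9, -0.7,  3. ]), 'w': 0.07498016763731369, 't': 11.8, 'q7': array([-0.94,  0.66,  0.71,  2.17, -0.81,  0.59, -1.03]), 'turn': np.float64(-0.0045), 'shift_after_turn': array([-1.9, -0.7,  3. ])}
```

Emit:
send_rows(grip=[0.12,0.12,0.18,0.18,0.205,0.205,0.205], translation=[[-1.9,-0.7,2.5],[0,0,0],[0,0,0],[0,0,0],[0,0,0],[0,0,0],[0,0,0]], turn=[-0.004,0,0,0,0,0,0])

```text
t: 12.5
tool_pos: [0.4367, 0.178, 0.067]
orientation: [-3.129, -0.27, -0.0]
force: [-1.0, 0.0, 9.1]
grip_width: 0.0679
grasp_force: 5.5
```

Emit:
send_rows(grip=[0.22,0.22,0.22], translation=[[0,0,0],[0,0,0],[0,0,0]], turn=[0,0,0])

```text
t: 12.8
tool_pos: [0.4368, 0.1783, 0.0674]
orientation: [-3.128, -0.27, -0.001]
force: [-3.0, 1.3, 17.4]
grip_width: 0.0671
grasp_force: 7.5
```

Emit:
send_rows(grip=[0.22,0.22], translation=[[0,0,-1],[0,0,0]], turn=[0,0])

```text
t: 13.0
tool_pos: [0.4367, 0.1783, 0.0679]
orientation: [-3.129, -0.27, -0.0]
force: [-2.0, 2.0, 6.9]
grip_width: 0.0668
grasp_force: 5.7
```

Emit:
send_rows(grip=[0.225,0.225], translation=[[0,0,-1],[0,0,0]], turn=[0,0])

```text
t: 13.2
tool_pos: [0.4366, 0.1778, 0.0685]
orientation: [3.13, 0.27, -0.0]
force: [-0.5, 1.0, 0.6]
grip_width: 0.066
grasp_force: 3.9
```

Emit:
send_rows(grip=[0.232,0.232,0.232], translation=[[0,0,0],[0,0,0],[0,0,0]], turn=[0,0,0])

```text
t: 13.5
tool_pos: [0.4366, 0.1779, 0.0686]
orientation: [-3.13, -0.27, 0.0]
force: [-2.1, 3.7, 3.6]
grip_width: 0.0656
grasp_force: 6.5
```

Run:
```python
from h import *
go(.4372,.1781,.067,-1.398); s=state();print(s["force"],s["grasp_force"],s["wrist_torque"])
cup(.4393,.1648,name="w5")
```

```text
{'p': array([0.4366, 0.1779, 0.0686]), 'yaw': np.float64(-1.3989), 'tilt': np.float64(0.0003), 'shift': array([ 0.6, -0.1,  1.6]), 'w': 0.06564890101481201, 't': 13.5, 'q7': array([-0.94,  0.66,  0.71,  2.18, -0.81,  0.59, -1.02]), 'turn': np.float64(-0.0009), 'shift_after_turn': array([ 0.6, -0.1,  1.6])}
[-2.08927863  3.66809029  3.57874591] 6.513716876506805 [ 0.49932769  0.22905735 -0.01193496]
rim [ 235  269  242  101 8374] [0.4554 0.1525 0.1128] [447.4 152.4] [33.4 79.3] 4.93
rim [  97  288   83   82 3037] [0.4349 0.2262 0.1137] [430.  220.8] [28.2 26.3] 5.08
red [ 215  252   32   49 1002] [0.436  0.1984 0.0671] [0.423 0.191 0.059] [0.457 0.205 0.11 ]
red [196 260  21  51 767] [0.4335 0.2062 0.0769] [0.421 0.201 0.074] [0.445 0.212 0.079]
gold [245 224   7   6  35] [0.456  0.1932 0.0584]
gold [309 295  30  14 320] [0.4306 0.1542 0.0694]
```

View pics/w5.png

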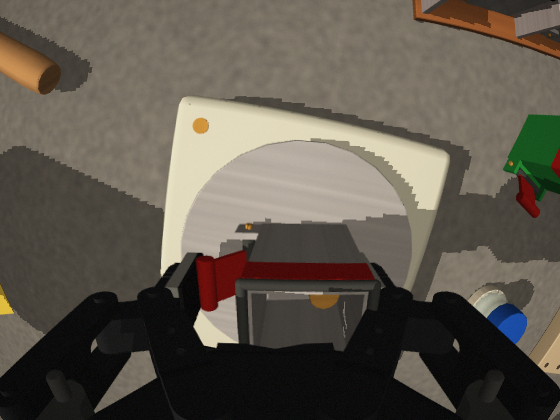

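The bar at (208,283) sits against the left pad and the cup's back wall against the right pad; about 6.5 N is within the carrying range.

Emit:
send_rows(grip=[0.236,0.236,0.236,0.236,0.236,0.236], translation=[[0,0,0],[0,0,-3],[0,0,-5],[0,0,-5],[0,0,0],[0,0,0]], turn=[0,0,0,0,0,0])

```text
t: 14.15
tool_pos: [0.4367, 0.1777, 0.0817]
orientation: [3.13, 0.27, 0.0]
force: [0.8, 0.5, -3.0]
grip_width: 0.0654
grasp_force: 8.4
```

Run:
```python
from h import *
go(.4372,.1781,.067,-1.398); s=state();print(s["force"],s["grasp_force"],s["wrist_torque"])
cup(.4393,.1648,name="w6",ztop=.125)
```

```text
{'p': array([0.4367, 0.1777, 0.0817]), 'yaw': np.float64(-1.3989), 'tilt': np.float64(0.0003), 'shift': array([ 0.6, -0.3, 14.7]), 'w': 0.06535980353961075, 't': 14.15, 'q7': array([-0.96,  0.65,  0.74,  2.17, -0.78,  0.62, -1.05]), 'turn': np.float64(-0.0009), 'shift_after_turn': array([ 0.6, -0.3, 14.7])}
[ 0.78734826  0.51332894 -2.97513781] 8.353210233617574 [ 0.0342222  -0.02924984  0.01000482]
rim [ 234  269  242  102 8340] [0.4554 0.1524 0.1256] [447.9 152.6] [33.  79.6] 4.51
rim [  97  288   83   82 3080] [0.4349 0.2261 0.1268] [430.5 219.9] [26.6 28.5] 12.93
red [215 251  36  50 976] [0.4366 0.1982 0.0802] [0.423 0.189 0.072] [0.457 0.204 0.124]
red [196 259  21  52 782] [0.4336 0.2059 0.0897] [0.421 0.201 0.087] [0.445 0.212 0.092]
gold [245 223   7   6  35] [0.4562 0.193  0.071 ]
gold [310 294  29  14 295] [0.4306 0.1542 0.0817]
```

The cup lifts shut with the bar 12.8 mm higher, as commanded. Carrying it to the dish.

Emit:
send_rows(grip=[0.236,0.236,0.236,0.236,0.236,0.236,0.236,0.236], translation=[[0,0,-10],[0,0,-20],[0,0,-25],[0,0,-25],[0,0,-20],[0,10,0],[0,20,0],[0,25,0]], turn=[0,0,0,0,0,0,0,0])

```text
t: 15.0
tool_pos: [0.4456, 0.1231, 0.1812]
orientation: [3.13, 0.272, -0.001]
force: [-0.1, -0.8, -2.5]
grip_width: 0.0654
grasp_force: 8.4
```

Emit:
send_rows(grip=[0.236,0.236,0.236,0.236,0.236,0.236,0.236,0.236], translation=[[0,30,0],[0,30,0],[0,30,0],[0,30,0],[-5,26,0],[-14,26,0],[-20,28,0],[-20,28,0]], turn=[0,0,0,0,0,0,0,0])

```text
t: 15.8
tool_pos: [0.4255, -0.1128, 0.1811]
orientation: [3.13, 0.269, -0.002]
force: [0.0, -0.6, -1.8]
grip_width: 0.0655
grasp_force: 8.4
```

Emit:
send_rows(grip=[0.236,0.236,0.236,0.236,0.236], translation=[[-18,25,0],[-14,20,0],[-8,10,0],[0,4,0],[0,0,0]], turn=[0,0,0,0,0])

```text
t: 16.3
tool_pos: [0.3979, -0.1761, 0.1814]
orientation: [-3.13, -0.269, 0.0]
force: [-0.1, 0.1, -2.3]
grip_width: 0.0655
grasp_force: 8.4
```

Run:
```python
from h import *
d,W=wrist(); Z=W[...,2]; save("w7",d["color"])
m=(np.hypot(W[...,0]-.404,W[...,1]+.197)<.075)&(Z>.044)&(Z<.054)
P=W[m]; print(len(P),np.median(P[:,2])); print(cv2.minEnclosingCircle(P[:,:2].astype(np.float32)*1000), P.min(0),P.max(0))
A=np.c_[P[:,:2],np.ones(len(P))]; q=np.linalg.lstsq(A,(P[:,:2]**2).sum(1),rcond=None)[0]; print("fit",q[:2]/2,np.sqrt(q[2]+(q[:2]**2).sum()/4))
go(.400,-.1755,.109,-1.398); s=state();print(s["force"],s["grasp_force"])
```

```text
1909 0.04858209647024639
((403.1560363769531, -195.91497802734375), 54.532527923583984) [ 0.37792171 -0.25044647  0.04400533] [ 0.45712451 -0.14181592  0.05163231]
fit [ 0.40320722 -0.19589198] 0.05092238745479961
{'p': array([ 0.398 , -0.1755,  0.1814]), 'yaw': np.float64(-1.3982), 'tilt': np.float64(0.0004), 'shift': array([ 1.9,  0.3, 72.4]), 'w': 0.06554854856206664, 't': 16.35, 'q7': array([-0.31,  0.44,  0.88,  2.14, -0.49,  0.77, -0.51]), 'turn': np.float64(-0.0002), 'shift_after_turn': array([ 1.9,  0.3, 72.4])}
[ 0.40793201  0.83860181 -3.01320374] 8.439562856219709
```

View pics/w7.png

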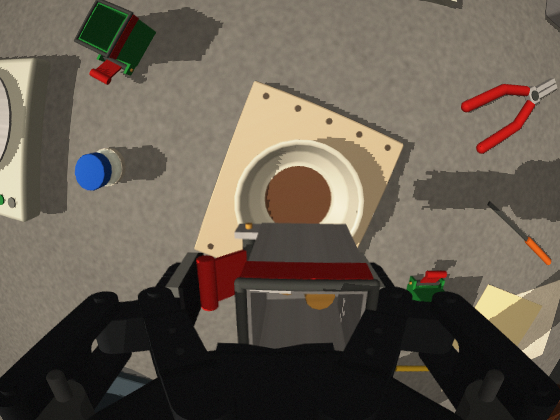

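The wrist view shows the dish at (299,200), seen under the cup, with the cup shut and a slug in it at (320,300). Lowering and then squeezing.

Emit:
send_rows(grip=[0.236,0.236,0.236,0.236,0.236,0.236,0.236], translation=[[1,-0.5,12],[0.8,-0.4,20],[0,0,20],[0,0,14],[0,0,6],[0,0,0],[0,0,0]], turn=[0,0,0,0,0,0,0])

```text
t: 17.05
tool_pos: [0.3994, -0.1749, 0.1097]
orientation: [3.13, 0.27, -0.0]
force: [0.5, 0.4, -2.0]
grip_width: 0.0655
grasp_force: 8.4
```

Run:
```python
from h import *
go(.3996,-.1743,.109,-1.398); s=state();print(s["force"],s["grasp_force"])
```

```text
{'p': array([ 0.3994, -0.1749,  0.1097]), 'yaw': np.float64(-1.3986), 'tilt': np.float64(0.0001), 'shift': array([ 0.3, -0.5,  0.7]), 'w': 0.0655170311565153, 't': 17.05, 'q7': array([-0.18,  0.54,  0.72,  2.22, -0.65,  0.59, -0.37]), 'turn': np.float64(-0.0006), 'shift_after_turn': array([ 0.3, -0.5,  0.7])}
[ 0.49675683  0.39131596 -1.96157485] 8.383321784203872
```

Emit:
send_rows(grip=[0.3,0.36,0.42,0.42,0.42,0.42,0.42,0.42], translation=[[0,0,0],[0,0,0],[0,0,0],[0,0,0],[0,0,0],[0,0,0],[0,0,0],[0,0,0]], turn=[0,0,0,0,0,0,0,0], squeeze=22)

```text
t: 17.85
tool_pos: [0.3992, -0.175, 0.1096]
orientation: [3.13, 0.269, 0.0]
force: [0.5, -0.5, -1.7]
grip_width: 0.051
grasp_force: 25.8
```

Run:
```python
from h import *
s=state();print(s["force"],s["grasp_force"],s["grip_width"],s["tool_pos"])
d,W=wrist(); save("w8",d["color"])
d=viewer.read_camera("side"); save("s8",cv2.resize(d["color"][230:330,220:340],None,fx=5,fy=5,interpolation=cv2.INTER_CUBIC))
a=cv2.imread("pics/w8.png")[100:420,130:430]; b=cv2.imread("pics/s8.png"); b=cv2.resize(b,(384,320)); cv2.imwrite("pics/j8.png",np.hstack([a,b]))
```

```text
[ 0.48266143 -0.48570013 -1.6681415 ] 25.762889049947262 0.05101695046949604 [ 0.39918166 -0.1750373   0.10962009]
```

View pics/j8.png

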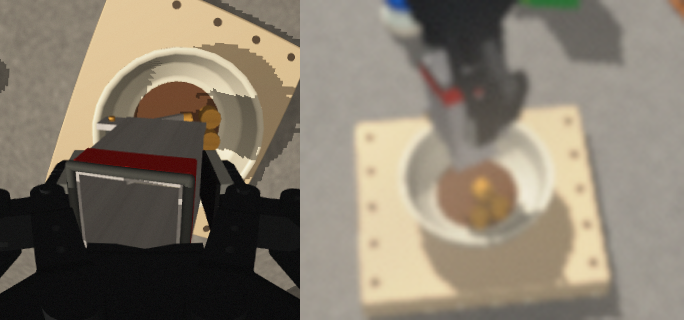

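The left half shows the empty cup. The right half shows three slugs in the dish at (480,187), (480,215) and (500,205). Letting the bottom spring shut gradually.

Emit:
send_rows(grip=[0.38,0.34,0.31,0.28,0.26,0.25,0.242,0.242], translation=[[0,0,0],[0,0,0],[0,0,0],[0,0,0],[0,0,0],[0,0,0],[0,0,0],[0,0,0]], turn=[0,0,0,0,0,0,0,0])

```text
t: 18.75
tool_pos: [0.3992, -0.175, 0.1096]
orientation: [3.13, 0.27, -0.0]
force: [0.0, -0.4, -2.2]
grip_width: 0.0651
grasp_force: 13.9
```

Emit:
send_rows(grip=[0.242,0.242], translation=[[0,0,0],[0,0,0]], turn=[0,0])

```text
t: 18.95
tool_pos: [0.3992, -0.175, 0.1096]
orientation: [3.13, 0.269, -0.0]
force: [0.0, 0.0, -1.5]
grip_width: 0.0646
grasp_force: 13.9
```

Run:
```python
from h import *
s=state();print(s["force"],s["grasp_force"],s["grip_width"],s["tool_pos"],s["wrist_torque"])
cup(.40,-.19,ztop=.152,name="w9")
```

```text
[ 0.01226515  0.04487868 -1.52147053] 13.892511602025479 0.06463523951535918 [ 0.39917462 -0.17502586  0.1095952 ] [-0.00176064 -0.06509797  0.08277233]
rim [ 233  268  242  102 8455] [ 0.4179 -0.1995  0.1531] [ 410.1 -200.1] [33.3 80.1] 5.06
rim [ 103  287   77   82 2854] [ 0.3976 -0.1279  0.1543] [ 392.5 -132.5] [28.6 24.1] 2.43
red [ 197  251   50   60 1725] [ 0.3981 -0.1506  0.1121] [ 0.383 -0.163  0.099] [ 0.419 -0.141  0.148]
gold [ 264  182   87   45 2732] [ 0.4162 -0.1938  0.0262]
gold [245 223   7   6  39] [ 0.4188 -0.1596  0.0984]
```

View pics/w9.png

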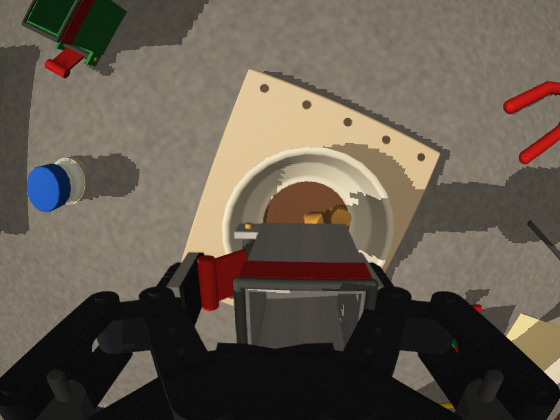

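The cup is shut again apart from a slight squeeze, with slugs in the dish at (325,217). Relaxing to the carrying grip.

Emit:
send_rows(grip=[0.238,0.234,0.234], translation=[[0,0,0],[0,0,0],[0,0,0]], turn=[0,0,0])

```text
t: 19.3
tool_pos: [0.3992, -0.175, 0.1096]
orientation: [3.13, 0.269, -0.0]
force: [0.0, -0.7, -1.9]
grip_width: 0.065
grasp_force: 8.1
```

Run:
```python
from h import *
s=state();print(s["force"],s["grasp_force"],s["grip_width"],s["tool_pos"],s["wrist_torque"])
d,W=wrist(); o=cv2.imread("pics/w6.png").astype(int)[...,::-1]
T=(W-s["tool_pos"])@Ro.from_rotvec(s["orientation"]).as_matrix()
print("bar", np.round(np.nanmedian(T[265:305,200:214].reshape(-1,3),0),4), "wall+x", np.round(np.nanmedian(T[232:255,280:330].reshape(-1,3),0),4))
# rim side edge nearest camera (dark rim): top strip
r=T[276:292,255:365].reshape(-1,3); print("rimtop z",np.round(np.nanpercentile(r[:,2],[5,20,50,80]),4))
a=d["color"].astype(int); print(abs(a-o)[240:340,190:380].mean())
```

```text
[ 6.18112755e-04 -7.48666788e-01 -1.92513802e+00] 8.137925154296681 0.06502855762786654 [ 0.39916376 -0.17500257  0.10958907] [-0.01488588  0.02175582  0.02563257]
bar [ 0.0018 -0.0285 -0.0082] wall+x [ 0.0207  0.0118 -0.0086]
rimtop z [-0.0459 -0.0452 -0.0441 -0.0418]
11.001877192982455
```

Emit:
send_rows(grip=[0.234,0.234,0.234,0.234,0.234,0.234,0.234,0.234], translation=[[0,0,-10],[0,0,-20],[0,0,-22],[0,0,-20],[5,-9,0],[12,-20,0],[16,-27,0],[18,-30,0]], turn=[0,0,0,0,0,0,0,0])

```text
t: 20.15
tool_pos: [0.4347, -0.0803, 0.1814]
orientation: [-3.13, -0.267, 0.0]
force: [0.6, 0.2, -1.0]
grip_width: 0.0655
grasp_force: 8.2
```

Emit:
send_rows(grip=[0.234,0.234,0.234,0.234,0.234,0.234,0.234,0.234], translation=[[18,-30,0],[16,-27,0],[10,-25,0],[2,-28,0],[0,-30,0],[0,-30,0],[0,-30,0],[0,-25,0]], turn=[0,0,0,0,0,0,0,0])

```text
t: 20.95
tool_pos: [0.4405, 0.1503, 0.181]
orientation: [-3.13, -0.272, 0.002]
force: [1.0, 0.6, -1.7]
grip_width: 0.0653
grasp_force: 8.2
```

Emit:
send_rows(grip=[0.234,0.234,0.234,0.234], translation=[[0,-18,0],[0,-10,0],[0,-4,0],[0,0,0]], turn=[0,0,0,0])

```text
t: 21.35
tool_pos: [0.436, 0.1795, 0.1815]
orientation: [3.13, 0.27, -0.0]
force: [0.4, -0.2, -1.1]
grip_width: 0.0658
grasp_force: 8.2
```

Run:
```python
from h import *
go(.4361,.1793,.0695,-1.398)
```

```text
{'p': array([0.436 , 0.1795, 0.1815]), 'yaw': np.float64(-1.3987), 'tilt': np.float64(0.0004), 'shift': array([1.00e-01, 2.00e-01, 1.12e+02]), 'w': 0.06577666480303918, 't': 21.35, 'q7': array([-1.12,  0.52,  0.95,  2.06, -0.58,  0.85, -1.23]), 'turn': np.float64(-0.0007), 'shift_after_turn': array([1.00e-01, 3.00e-01, 1.12e+02])}
```

Emit:
send_rows(grip=[0.234,0.234,0.234,0.234,0.234,0.234,0.234,0.234], translation=[[0,0,15],[0,0,28],[0,0,28],[0,0,22],[0,0,12],[0,0,4],[0,0,0],[0,0,0]], turn=[0,0,0,0,0,0,0,0])

```text
t: 22.15
tool_pos: [0.4367, 0.1794, 0.0734]
orientation: [-3.13, -0.269, -0.002]
force: [0.1, -0.5, -2.5]
grip_width: 0.0657
grasp_force: 8.1
```

Emit:
send_rows(grip=[0.234,0.234], translation=[[0,0,1],[0,0,0]], turn=[0,0])

```text
t: 22.35
tool_pos: [0.4363, 0.1798, 0.0721]
orientation: [-3.13, -0.27, -0.001]
force: [-0.4, -0.3, -2.4]
grip_width: 0.0653
grasp_force: 8.1
```

Emit:
send_rows(grip=[0.234,0.234], translation=[[0,0,0.8],[0,0,0]], turn=[0,0])

```text
t: 22.55
tool_pos: [0.4361, 0.1797, 0.0709]
orientation: [-3.13, -0.27, -0.0]
force: [0.0, -0.1, -3.2]
grip_width: 0.0654
grasp_force: 8.1
```

Emit:
send_rows(grip=[0.234,0.234], translation=[[0,0,1],[0,0,0]], turn=[0,0])

```text
t: 22.75
tool_pos: [0.4361, 0.1796, 0.0697]
orientation: [3.13, 0.27, -0.0]
force: [-0.1, 0.2, -1.2]
grip_width: 0.0654
grasp_force: 8.1
```

Emit:
send_rows(grip=[0.234,0.234], translation=[[0,0,0.7],[0,0,0]], turn=[0,0])

```text
t: 22.95
tool_pos: [0.4362, 0.1795, 0.0691]
orientation: [3.13, 0.269, 0.0]
force: [0.1, 0.5, -0.6]
grip_width: 0.0656
grasp_force: 8.5
```

Emit:
send_rows(grip=[0.234,0.234], translation=[[0,0,0.6],[0,0,0]], turn=[0,0])

```text
t: 23.15
tool_pos: [0.4362, 0.1795, 0.0688]
orientation: [-3.13, -0.269, -0.0]
force: [-1.3, 0.8, 4.6]
grip_width: 0.0655
grasp_force: 10.0
```

Contact with the pan. Opening gently and rising.

Emit:
send_rows(grip=[0.22,0.2,0.15,0.08,0,0,0,0], translation=[[0,0,0],[0,0,0],[0,0,0],[0,0,0],[0,0,0],[0,0,0],[0,0,0],[0,0,0]], turn=[0,0,0,0,0,0,0,0])

```text
t: 23.95
tool_pos: [0.4361, 0.1795, 0.0685]
orientation: [3.13, 0.269, 0.0]
force: [-0.3, 0.5, 0.6]
grip_width: 0.0853
grasp_force: 0.0
```

Emit:
send_rows(grip=[0,0,0,0,0,0,0,0], translation=[[0,0,-10],[0,0,-25],[0,0,-40],[0,0,-40],[0,0,-30],[0,0,0],[0,0,0],[0,0,0]], turn=[0,0,0,0,0,0,0,0])

```text
t: 24.75
tool_pos: [0.4355, 0.1795, 0.213]
orientation: [3.13, 0.27, -0.002]
force: [0.0, -0.6, 0.1]
grip_width: 0.0854
grasp_force: 0.0
```

Run:
```python
from h import *
go(.4361,.1793)
cup(.4384,.166,name="w10")
d=viewer.read_camera("top"); W=cloud(d); hsv=cv2.cvtColor(d["color"],cv2.COLOR_RGB2HSV)
m=(np.hypot(W[...,0]-.4034,W[...,1]+.196)<.048)&(hsv[...,0]>12)&(hsv[...,0]<28)&(hsv[...,2]>100)&(hsv[...,1]>120)
n,l,st,ce=cv2.connectedComponentsWithStats(m.astype(np.uint8))
for i in range(1,n):
    if st[i,4]>5: print(st[i],np.round(np.median(W[l==i],0),3))
```

```text
{'p': array([0.4355, 0.1795, 0.213 ]), 'yaw': np.float64(-1.3989), 'tilt': np.float64(0.0013), 'shift': array([ 0.6,  0.3, -0. ]), 'w': 0.08542063991977733, 't': 24.75, 'q7': array([-1.17,  0.49,  1.01,  2.02, -0.52,  0.92, -1.28])}
rim [ 262  185   61   58 1528] [0.4389 0.1663 0.1122] [439.4 167.6] [43.3 43.7] 9.46
red [235 189  24  28 555] [0.4334 0.2044 0.0701] [0.421 0.193 0.06 ] [0.444 0.214 0.079]
[345 245  24  21 302] [ 0.402 -0.2    0.029]
```

The cup stands on the pan at its centre, upright, shut and empty. Handing in.

```bash
python3 -c "
from plant import sign_off; print(sign_off())"
```

```text
the job is handed in; nothing more can be done
None
```

I weighed the charged cup, dropped the three slugs into the melting dish (all three seen there by camera) and stood the empty cup shut, upright and released on the scale pan; the job was handed in at about 25 s, but no verdict came back.

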